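Turn a coated test plate over onto the reading rest

TASK

The coated test plate lies on the deck of the turning stand with its blue face hidden underneath; turn it over so the blue face can be read. Slide the plate along the deck until it lies wholly on the yellow hinged leaf, lift the leaf by its red bar and swing it over until the plate tips onto the black sloping rest, then bring the leaf back down flat, leaving the plate blue face up on the rest. Do not disturb the other things on the bench.

Things in the scene. Friction and masses are not known exactly. Their poses are not given: they have to be found in the camera images.
- turner: The turning stand, fixed to the bench. Origin on the bench top straight below the middle of the hinge line; x runs along the hinge, +y is the side of the leaf, -y that of the sloping rest. White base plate 8 mm thick, x -163 to 52, y -100 to 85 mm.
- deck_mid (a point): Middle of the dark grey deck's top, 40.5 mm above the bench, at turner x -101.5, y 56.5 mm. Deck: turner x -160 to -43, y 3 to 110 mm. Along its hinge side runs a white fence, y 9 to 15 mm, standing 8 mm above the deck; the other sides are open.
- leaf_mid (a point): Where the plate's underside centre goes: middle of the yellow leaf's top, moving with it. Flat: turner x 0, y 49, z 39 mm (1.5 mm below the deck). Leaf then spans turner x -40 to 46, y 8.5 to 86 mm, 5 mm thick, carrying on from the deck in +x. 6 mm high steel rims along the hinge side (y 8.5 to 13.5) and the far end (x 40 to 46); the other sides are open.
- hinge (a point): Middle of the leaf's hinge line, 45 mm above the bench; the hinge axis runs along the turner's x axis.
- leaf (a joint): Angle of the yellow leaf: 0 lying flat on the +y side, 1.57 standing upright, 2.3 rad its stop, leaning over the rest. It swings freely and falls when let go. Anything lying on the leaf slides down to the hinge-side rim and tips off onto the rest soon after the leaf passes upright.
- leaf_bar (a point): Middle of the red round bar by which the leaf is lifted: 10 mm diameter, along the turner's x axis, 66 mm clear between its two side arms, 130 mm from the hinge line and 39 mm clear of the leaf's outer edge; 45 mm above the bare bench when the leaf is flat.
- rest: The black sloping rest, fixed on the stand, 96 mm wide (x) and 84 mm long up the slope, leaning back 35 degrees from level, rising away from the hinge. Origin in the plane of its upper face near the hinge; x along the hinge, z square out of the face, -y up the slope (face from y -3 to -87 mm). Steel ledge 7 mm high at the foot (y -9 to -3 mm) on which the plate's lower edge can stand.
- plate: The test plate: 60 x 60 x 10 mm, about 100 g, bare aluminium on one face and blue coating on the other. Origin at the centre of the blue face, z pointing from the blue face to the bare face (so z is up at the start); x and y along its edges.
- plate_center (a point): Centre of the test plate's solid.
- pot: Bystander: small amber sample pot, 28 mm diameter, 38 mm high, standing on the stand's base plate behind the fence (-y side); origin at the centre of its underside.
- spare: Bystander: a copper coloured plate, 60 x 60 x 10 mm, lying on the bench; origin at the centre of its underside.
- water: Bystander: clear water bottle, 64 mm diameter, 200 mm high; origin at the centre of its underside.
- flask_a: Bystander: clear reagent bottle with white cap, 44 mm diameter, 85 mm high; origin at the centre of its underside.
- flask_b: Bystander: amber reagent bottle with black cap, 44 mm diameter, 85 mm high; origin at the centre of its underside.
- driver: Bystander: screwdriver lying on the bench.
- dish: Bystander: shallow white dish, 90 mm diameter, 20 mm high; origin at the centre of its underside.
Things that resemble listed ones, but are neither listed nor needed, are in the scene too. There is more than one size of the plate; the one meant has the size given above.

How it is judged:
By the outcome, as a careful person would: the job done as asked, in the order asked, and still so for the second after the job is handed in, with the robot touching nothing.
It also fails if it takes over 67 s, if anything falls off the work surface, if the arm or the gripper's body presses on something with over 40 N, if the wrist force passes 120 N, or if a joint passes its speed limit or range.

ROBOT

A 7-joint arm with a two-finger parallel gripper is mounted at the origin on the work surface. World frame = base frame: x ahead of the robot, y to its left, z up, the work surface at z = 0. Lengths are in m, angles in rad, forces in N, time in s.
With the tool pointing down it reaches from about 0.4 to 0.9 m from the base axis. Payload 5.5 kg.
Tool frame: the origin (TCP) lies midway between the tips of the shut fingers; the grasp point (between the pads) lies 19 mm behind it (manip.grip_depth is the distance from the TCP to the grasp point, in m); z points along the fingers, x is the direction in which the jaws open and shut, and the axes are right-handed (so a half turn about z gives the same grasp; the last joint's range is limited). The gripper opens to 92 mm and grips with 3 to 60 N. Pads are 19 mm wide; open, the fingers measure 130 mm over their backs; the gripper's body (75 mm by 190 mm) begins 47 mm behind the grasp point.
Start: joints at [-0.882, 0.501, -0.427, 1.55, 0.221, 1.138, -0.21], TCP at [0.268, 0.592, 0.227] pointing down, gripper open.
Joint ranges: [-2.88, 2.88], [-0.31, 2.03], [-1.54, 1.56], [0.2, 2.42], [-1.41, 4.55], [0.19, 2.02], [-2.57, 2.57]. Speed limits (rad/s): [2.57, 2.57, 3.14, 3.14, 3.14, 3.14, 3.14].

INTERFACE

Orientations are given as a unit quaternion [x, y, z, w].
In Python, from bench import manip, effector, viewer gives the robot as it stands. Calls block until the motion is done:
- manip.move_pose(position, orientation): joint-space move of the TCP to a pose.
- manip.servo_line(position, ori=None, vel=0.15): straight line of the TCP; ori=None keeps the orientation; vel is the mean speed in m/s.
- manip.movej(angles): joint-space move.
- effector.open_jaws() and effector.close(f_grip=None): open the fingers fully, or close them until they stop; f_grip is the grip in N (None keeps the last).
- manip.sleep(seconds).
- manip.solve_ik(position, orientation): joint angles nearest the present ones, or None.
- viewer.get_image(name): name is "scene" or "top"; returns the picture (400x640x3 uint8, red, green, blue); there is no depth.
- viewer.get_calibration(name): a dict with "vfov" (degrees; the focal length in pixels is half the picture's height over the tangent of half this angle, whatever the lens; pixels are square), "cx", "cy" (the principal point, pixels), "dist_coeffs" ([k1, k2, p1, p2, k3] as OpenCV has them; the pictures are not rectified), "eye" and "attitude" of the camera in the world. Camera axes: x right, y down, z forward; pixel columns grow to the right and rows downward; lengths in m; the calibration is good to about 2 mm. A picture is of the moment at which its call begins. get_calibration takes no time and is no camera call.
A pose or a line that the arm cannot do raises manip.PlanningError and nothing moves.
- manip.hand_in(): hands the job in, once; it reports no verdict.
Readings, each from a call of its own:
- manip.current_clock(): time.
- manip.current_q(): joint angles.
- manip.current_joint_velocities(): joint speeds.
- manip.current_tau(): joint torques, N m.
- manip.current_tool_pos(): TCP position.
- manip.current_tcp_rot(): TCP orientation.
- manip.current_force(): force on the tool from outside, world axes, zero at the start.
- manip.current_wrist_torque(): the same for the moment, N m.
- manip.current_finger_gap(): finger opening in m.
Only numpy, scipy, OpenCV 4.12 (cv2) and the standard library are available. Lean on these libraries where they do the work, as an engineer would, in place of code of your own. Each camera call takes 0.05 s, during which the arm holds its last target. There are 200 camera calls.

## Working session

There is one attempt and no reset: what is moved stays moved. The work goes in short steps, each a Python script; the robot and the scene stay as the last script left them, time stands still between calls to the robot, and variables do not carry over. Pictures are saved under pics/ and viewed, about 8 in all and at most 12, crops included, and the job is handed in when it is done.

```bash
ls; mkdir -p pics; python3 - <<'E'
from bench import manip, effector, viewer
import cv2
for n in("scene","top"):
    cv2.imwrite(f"pics/{n}0.png",viewer.get_image(n)[:,:,::-1]); print(viewer.get_calibration(n))
print(manip.current_clock(),manip.current_tcp_rot(),manip.current_tool_pos())
E
```

```text
pics
{'vfov': 47.433065058267395, 'cx': 316.3375520322541, 'cy': 197.68570869470793, 'dist_coeffs': array([-0.0974934,  0.       ,  0.       ,  0.       ,  0.       ]), 'eye': array([1.24902515, 0.50326415, 0.95932807]), 'attitude': array([ 0.4188148 ,  0.83115596, -0.3242049 , -0.16930778])}
{'vfov': 53.37361870733516, 'cx': 320.65664811946186, 'cy': 198.1925202007751, 'dist_coeffs': array([-0.0146982,  0.       ,  0.       ,  0.       ,  0.       ]), 'eye': array([ 0.39867584, -0.00799759,  0.9858261 ]), 'attitude': array([ 0.70992321, -0.6980448 ,  0.06766447, -0.06452911])}
0.1 [ 8.40547399e-01  5.41737314e-01 -7.44392667e-04  4.45484896e-04] [0.26826967 0.59136958 0.22579389]
```

View pics/scene0.png

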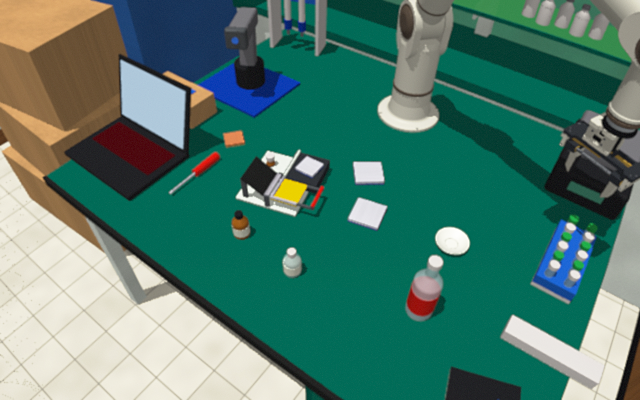

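View pics/top0.png

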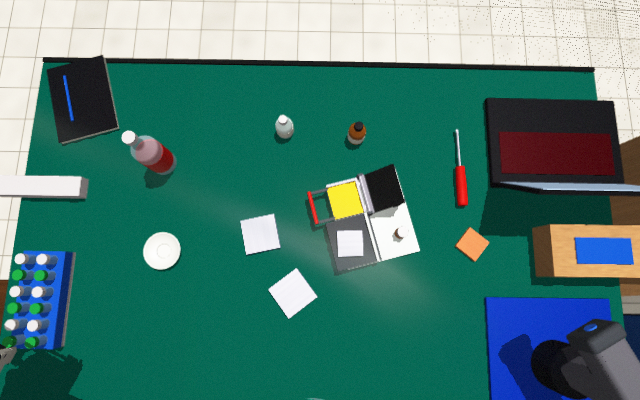

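The scene view shows the stand near (285,185). In the top view:
- yellow leaf (345,200)
- red bar (312,207)
- black rest (382,190)
- deck with a light plate (350,243)
- pot (399,233)

Things that could be taken for the plate:
- on the deck at (350,243)
- pale plates on the bench at (261,234) and (293,293)
- copper spare at (472,244)

By the description it's the one on the deck. Next I'll crop it and check its size.

```bash
cat > h.py <<'E'
import numpy as np, cv2
from scipy.spatial.transform import Rotation as R
from bench import manip, effector, viewer
def cam(n):
    c=viewer.get_calibration(n); f=200/np.tan(np.radians(c["vfov"]/2))
    return np.array([[f,0,c["cx"]],[0,f,c["cy"]],[0,0,1.]]),c["dist_coeffs"],c["eye"],R.from_quat(c["attitude"])
def cast(n,uv,z):
    K,d,e,r=cam(n); p=cv2.undistortPoints(np.array(uv,float).reshape(-1,1,2),K,d).reshape(-1,2)
    v=r.apply(np.c_[p,np.ones(len(p))]); return e+v*((z-e[2])/v[:,2])[:,None]
def proj(n,P):
    K,d,e,r=cam(n); q=r.inv().apply(np.atleast_2d(P)-e)
    return cv2.projectPoints(q,np.zeros(3),np.zeros(3),K,d)[0].reshape(-1,2)
def blobs(img,lo,hi,amin=60):
    m=cv2.inRange(cv2.cvtColor(img,cv2.COLOR_RGB2HSV),np.array(lo),np.array(hi))
    cs=cv2.findContours(m,cv2.RETR_EXTERNAL,cv2.CHAIN_APPROX_NONE)[0]
    return sorted([c for c in cs if cv2.contourArea(c)>amin],key=cv2.contourArea)[::-1]
def crop(img,x,y,w,h,s,fn): cv2.imwrite(fn,cv2.resize(img[y:y+h,x:x+w,::-1],None,fx=s,fy=s,interpolation=cv2.INTER_CUBIC))
E
python3 - <<'E'
from h import *
np.set_printoptions(precision=4,suppress=True)
im=viewer.get_image("top"); crop(im,295,155,135,125,5,"pics/c1.png")
for nm,lo,hi,z in(("yellow",(22,120,100),(35,255,255),.039),("red",(0,150,80),(8,255,255),.05),("pale",(0,0,150),(180,60,255),.0505),("orange",(8,120,120),(16,255,255),.01)):
    for c in blobs(im,lo,hi):
        x,y=c.reshape(-1,2).mean(0)
        if y<100 or not 220<x<500: continue
        b=cv2.boxPoints(cv2.minAreaRect(c)); P=cast("top",b,z)
        print(nm,(int(x),int(y)),P.mean(0)[:2],np.linalg.norm(P[1]-P[0]),np.linalg.norm(P[2]-P[1]),"ang",[round(float(np.degrees(np.arctan2(*(P[k+1]-P[k])[1::-1]))),1) for k in(0,1)])
E
```

```text
yellow (344, 199) [ 0.5753 -0.0687] 0.07428196776624936 0.07990581243522693 ang [-74.7, -166.2]
red (461, 185) [ 0.6137 -0.3498] 0.025756896818076983 0.09740426723936468 ang [-84.4, -178.7]
red (312, 207) [0.5536 0.0088] 0.009317273749920765 0.07850276089024315 ang [-74.7, -165.0]
pale (374, 213) [ 0.5429 -0.1471] 0.1430571106276579 0.2528188097559205 ang [-55.3, -147.9]
pale (292, 292) [0.3544 0.0513] 0.08400633194480354 0.08252287744865026 ang [-52.3, -141.4]
pale (259, 233) [0.4888 0.1314] 0.08369189012264125 0.0827748605783122 ang [-77.5, -166.7]
pale (349, 243) [ 0.4704 -0.0812] 0.06135592492748293 0.060793276347465196 ang [-89.0, 179.8]
pale (284, 124) [0.7617 0.082 ] 0.04041842386659057 0.04305932341758876 ang [-23.3, -116.7]
orange (472, 243) [ 0.4763 -0.3839] 0.06263429667765834 0.06125035056372274 ang [-38.4, -127.3]
orange (357, 130) [ 0.7638 -0.1028] 0.029835888353396258 0.04186883160586567 ang [-20.5, -112.0]
```

View pics/c1.png

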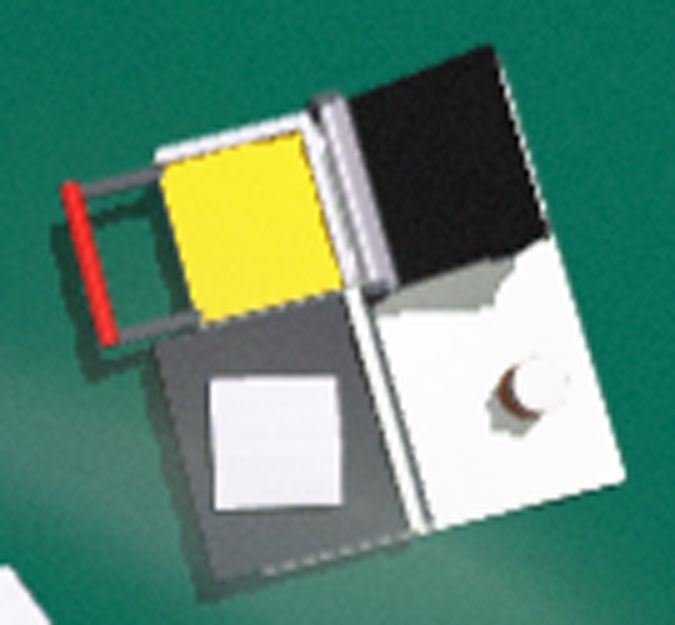

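The crop shows:
- The plate on the deck measures 61 x 61 mm at deck height, so it's the right one. The two pale plates on the bench are about 80 mm.
- The plate sits at about 0.4° yaw and the stand at about 15°.

Next I'll fit the stand pose from the corners, check it with an overlay in the scene view, and check IK.

```bash
cat > fit.py <<'E'
from h import *
from scipy.optimize import least_squares
px=np.array([(160,168),(303,130),(345,287),(203,325),(155,345),(213,580),(623,482),(68,182),(108,345)])/5.+[295,155]-.4
T=np.array([(40,86,39),(40,13.5,39),(-40,13.5,39),(-40,86,39),(-43,110,40.5),(-160,110,40.5),(-163,-100,8),(39,130,45),(-39,130,45)])/1e3
def W(p,t): return R.from_euler("z",p[2]).apply(np.atleast_2d(t))+[p[0],p[1],0]
s=least_squares(lambda p:(proj("top",W(p,T))-px).ravel(),[.59,-.12,.25],loss="soft_l1")
np.set_printoptions(precision=4,suppress=True)
print(s.x,np.degrees(s.x[2])); print((proj("top",W(s.x,T))-px).round(1).tolist())
plate=np.array([.4704,-.0812,.0505])
print("plate in turner",R.from_euler("z",-s.x[2]).apply(plate-[s.x[0],s.x[1],0]))
im=viewer.get_image("scene"); x,y,w,h,k=220,130,130,100,6
big=cv2.resize(im[y:y+h,x:x+w,::-1],None,fx=k,fy=k,interpolation=cv2.INTER_CUBIC)
for t in list(T)+[(0,0,.045),(.052,.085,.008),(-.043,.003,.0405)]:
    u=((proj("scene",W(s.x,t))[0]-[x,y]+.5)*k).astype(int); cv2.circle(big,tuple(map(int,u)),4,(255,0,255),1)
cv2.imwrite("pics/ov.png",big)
E
python3 fit.py
```

```text
[ 0.5878 -0.1174  0.2615] 14.983517139725238
[[-0.3, -0.5], [-0.2, 0.1], [0.0, 0.1], [-0.7, -0.2], [-0.5, -0.7], [0.1, 0.6], [0.9, 0.2], [0.5, 0.9], [0.3, -0.5]]
plate in turner [-0.1041  0.0653  0.0505]
```

View pics/ov.png

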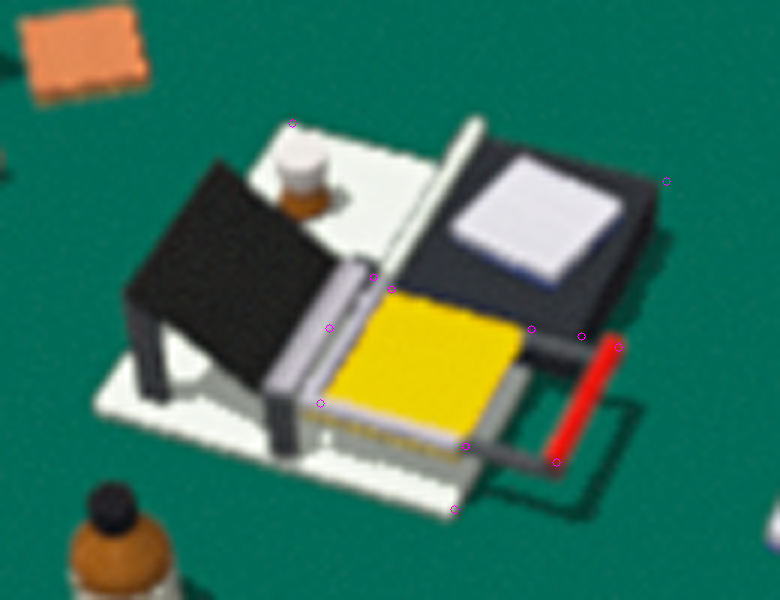

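The overlay matches to about 1 px (2 mm). Next are the helper functions and IK checks for the whole plan: grip and drag, push, then the bar arc.

```bash
cat >> h.py <<'E'
TX,TY,YAW=.5878,-.1174,.2615
RT=R.from_euler("z",YAW)
def tw(t): return RT.apply(np.asarray(t,float))+[TX,TY,0]
def wt(p): return RT.inv().apply(np.asarray(p)-[TX,TY,0])
def ori(zt,xt):  # tool z and x axes in turner frame -> quat
    z=np.array(zt,float);z/=np.linalg.norm(z);x=np.array(xt,float);x/=np.linalg.norm(x)
    return (RT*R.from_matrix(np.c_[x,np.cross(z,x),z])).as_quat()
def down(a,s=1): return ori((0,0,-1),(s*np.cos(a),s*np.sin(a),0))  # jaw axis at angle a from turner x
def tilt(phi,s=1): return ori((0,-np.sin(phi),-np.cos(phi)),(0,s*np.cos(phi),-s*np.sin(phi)))
def barpos(th,phi,d=.012,r=.130):  # TCP for bar held d above tips
    b=np.array([0,r*np.cos(th),.045+r*np.sin(th)]); return tw(b+d*np.array([0,-np.sin(phi),-np.cos(phi)]))
E
python3 - <<'E'
from h import *
np.set_printoptions(precision=2,suppress=True)
pc=wt([.4704,-.0812,.0425])
for s in(1,-1):
    print("grip",s,manip.solve_ik(tw(pc),down(np.radians(.4)-YAW,s)),manip.solve_ik(tw([-.03,.05,.042]),down(0,s)))
    print("push",s,manip.solve_ik(tw([-.04,.05,.042]),down(np.pi/2,s)))
    for phi in(20,0,-20):
        print("bar",s,phi,[manip.solve_ik(barpos(t,np.radians(phi)),tilt(np.radians(phi),s)) for t in(0,1,1.6,2.1)])
E
```

```text
grip 1 [ 0.04  0.45  0.08  2.12 -0.07  0.57  0.18] [ 0.05  0.55  0.05  1.94 -0.04  0.66  0.39]
push 1 [ 0.28  0.55 -0.23  1.95  0.19  0.66  1.76]
bar 1 20 [array([-0.12,  0.59, -0.2 ,  1.97,  0.72,  0.74,  0.96]), array([ 0.01,  0.42, -0.22,  1.92,  0.58,  0.88,  1.25]), array([ 0.1 ,  0.41, -0.18,  1.87,  0.55,  0.87,  1.42]), array([ 0.17,  0.46, -0.14,  1.83,  0.55,  0.82,  1.51])]
bar 1 0 [array([ 0.18,  0.59, -0.31,  1.92,  0.27,  0.67,  1.54]), array([ 0.2 ,  0.44, -0.21,  1.83,  0.11,  0.89,  1.78]), array([ 0.24,  0.45, -0.1 ,  1.75,  0.05,  0.95,  1.95]), array([ 0.28,  0.52, -0.04,  1.68,  0.03,  0.94,  2.06])]
bar 1 -20 [array([ 0.42,  0.69, -0.37,  1.82, -0.13,  0.8 ,  2.04]), array([ 0.31,  0.54, -0.12,  1.72, -0.29,  1.07,  2.2 ]), array([ 0.31,  0.57,  0.02,  1.6 , -0.32,  1.19,  2.31]), array([ 0.35,  0.66,  0.08,  1.5 , -0.34,  1.23,  2.4 ])]
grip -1 [-0.84  1.05  1.35  2.14 -1.21  1.13 -1.97] [-0.71  0.91  1.13  1.96 -1.03  0.99 -1.94]
push -1 [-0.09  0.55  0.24  1.97 -0.2   0.65 -1.03]
bar -1 20 [array([-0.51,  0.6 ,  0.28,  1.99,  0.34,  0.61, -1.87]), array([-0.38,  0.42,  0.26,  1.93,  0.35,  0.79, -1.7 ]), array([-0.24,  0.41,  0.25,  1.88,  0.33,  0.8 , -1.55]), array([-0.16,  0.47,  0.29,  1.84,  0.29,  0.74, -1.43])]
bar -1 0 [array([-0.21,  0.57,  0.19,  1.94, -0.17,  0.65, -1.23]), array([-0.16,  0.43,  0.25,  1.84, -0.14,  0.88, -1.15]), array([-0.06,  0.46,  0.29,  1.76, -0.16,  0.95, -1.02]), array([ 0.01,  0.53,  0.32,  1.69, -0.2 ,  0.95, -0.9 ])]
bar -1 -20 [array([-0.01,  0.66,  0.19,  1.84, -0.57,  0.89, -0.74]), array([ 0.04,  0.54,  0.25,  1.73, -0.48,  1.12, -0.78]), array([ 0.1 ,  0.59,  0.32,  1.61, -0.48,  1.23, -0.7 ]), array([ 0.15,  0.68,  0.38,  1.51, -0.51,  1.28, -0.61])]
```

```bash
python3 - <<'E'
from h import *
p=wt([.4704,-.0812,.0425]); q=down(np.radians(.4)-YAW)
manip.move_pose(tw(p+[0,0,.09]),q)
manip.servo_line(tw(p+[0,0,.01]),vel=.1); manip.servo_line(tw(p),vel=.03)
print("F",manip.current_force(),manip.current_tool_pos())
effector.close(10)
print("gap",manip.current_finger_gap(),"F",manip.current_force(),manip.current_clock())
crop(viewer.get_image("scene"),220,100,140,110,5,"pics/g1.png")
E
```

```text
F [ 0.215764    0.14082162 -0.79937632] [ 0.47022751 -0.0812161   0.04233688]
gap 0.060115960555631905 F [ 0.5607569  -0.58641581 -0.36137247] 4.7583
```

View pics/g1.png

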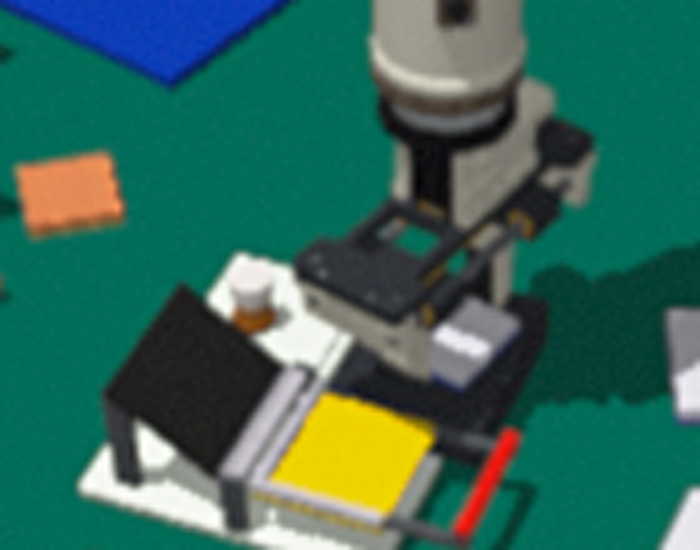

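Grip is good: gap 60.1 mm and almost no contact force. Next I'll square the plate to the stand, drag it most of the way, then release and push with the closed fingers.

```bash
python3 - <<'E'
from h import *
manip.servo_line(tw([-.102,.0505,.0423]),down(0),vel=.04)
manip.servo_line(tw([-.033,.0505,.0423]),vel=.06)
print("gap",manip.current_finger_gap(),"F",manip.current_force())
effector.open_jaws()
manip.servo_line(tw([-.033,.0505,.075]),vel=.1)
effector.close(10)
manip.move_pose(tw([-.082,.0505,.075]),down(np.pi/2))
manip.servo_line(tw([-.082,.0505,.0425]),vel=.06)
print("F",manip.current_force())
manip.servo_line(tw([-.044,.0505,.0425]),vel=.05)
print("F",manip.current_force(),manip.current_clock())
for n,a in(("top",(285,150,150,130)),("scene",(220,110,150,110))): crop(viewer.get_image(n),*a,4,f"pics/p_{n}.png")
a=cv2.imread("pics/p_top.png");b=cv2.imread("pics/p_scene.png");b=cv2.copyMakeBorder(b,0,a.shape[0]-b.shape[0],0,0,0)
cv2.imwrite("pics/p1.png",cv2.resize(np.hstack([a,b]),None,fx=.66,fy=.66))
E
```

```text
gap 0.05972005994737141 F [-4.40740946 -1.21409314  6.97827994]
F [-0.15447907 -0.50447791 -0.0986588 ]
F [ 0.30997028 -0.37433039 -0.52357138] 12.1083
```

View pics/p1.png

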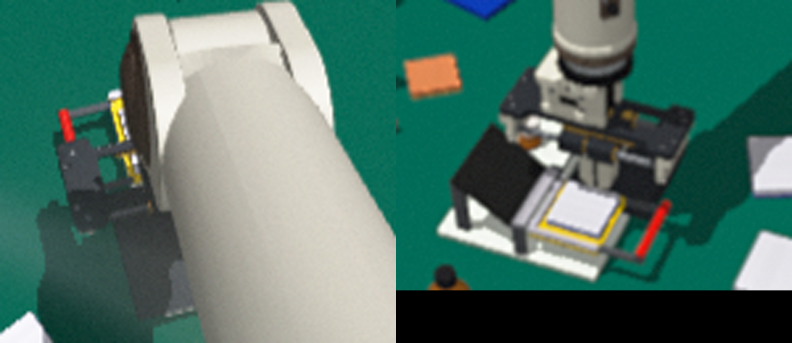

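The plate now lies inside the yellow area in the scene half of the picture. I'll back off, measure it, and finish the push if needed.

```bash
cat >> h.py <<'E'
def plate_leaf():
    im=viewer.get_image("scene"); out=[]
    for c in blobs(im,(0,0,140),(180,70,255),80):
        b=cv2.boxPoints(cv2.minAreaRect(c)); m=c.reshape(-1,2).mean(0)
        cc=wt(cast("scene",[m],.049)[0])
        if abs(cc[0])<.04 and .02<cc[1]<.09:
            q=cv2.approxPolyDP(c,.06*cv2.arcLength(c,True),True).reshape(-1,2); out.append((cc.round(4).tolist(),(np.array([wt(p) for p in cast("scene",q,.049)])*1e3).round(0)[:,:2].tolist()))
    return im,out
E
python3 - <<'E'
from h import *
p=wt(manip.current_tool_pos()); print(p)
manip.servo_line(tw(p+[-.01,0,0]),vel=.1)
im,o=plate_leaf(); print(o); crop(im,270,160,60,50,10,"pics/p2.png")
E
```

```text
[-0.04423547  0.05045509  0.0424905 ]
[([0.0192, 0.0335, 0.049], [[-92.0, -44.0], [89.0, 19.0], [87.0, 100.0]])]
```

View pics/p2.png

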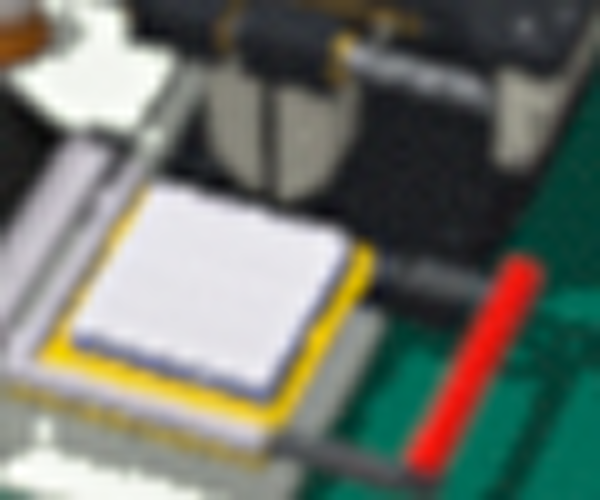

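```bash
python3 - <<'E'
from h import *
q=np.array([(150,184),(352,233),(270,384),(76,334)])/10.+[270,160]-.45
P=np.array([wt(p) for p in cast("scene",q,.049)])*1e3; print(P.round(1),P.mean(0).round(1))
q=np.array([(150,182),(372,250),(268,425),(40,358)])/10.+[270,160]-.45  # yellow visible outline
print((np.array([wt(p) for p in cast("scene",q,.039)])*1e3).round(1))
E
```

```text
[[-30.1  17.8  49. ]
 [-33.3  78.5  49. ]
 [ 28.7  79.8  49. ]
 [ 31.2  22.8  49. ]] [-0.9 49.7 49. ]
[[-39.9  12.9  39. ]
 [-38.3  82.5  39. ]
 [ 34.5  81.4  39. ]
 [ 34.9  12.9  39. ]]
```

The plate is at turner (-1, 50) mm. Its edges are 6 mm or more inside the leaf's usable area, so it lies wholly on the leaf. Next I'll grip the bar with a 20° tilt so the inner finger clears the plate.

```bash
python3 - <<'E'
from h import *
p=wt(manip.current_tool_pos()); ph=np.radians(20); q=tilt(ph)
manip.servo_line(tw(p+[-.005,0,.08]),vel=.15)
b=barpos(0,ph); back=RT.apply([0,np.sin(ph),np.cos(ph)])
manip.move_pose(b+.09*back,q)
effector.open_jaws()
manip.servo_line(b+.02*back,vel=.1); manip.servo_line(b,vel=.04)
print("F",manip.current_force())
effector.close(15)
print("gap",manip.current_finger_gap(),"F turner",RT.inv().apply(manip.current_force()),manip.current_clock())
crop(viewer.get_image("scene"),240,120,110,100,6,"pics/b1.png")
E
```

```text
F [-0.11542009 -0.02924312  1.25094159]
gap 0.00949685145451658 F turner [ 0.49493881 -0.46318682  0.77331503] 18.1083
```

View pics/b1.png

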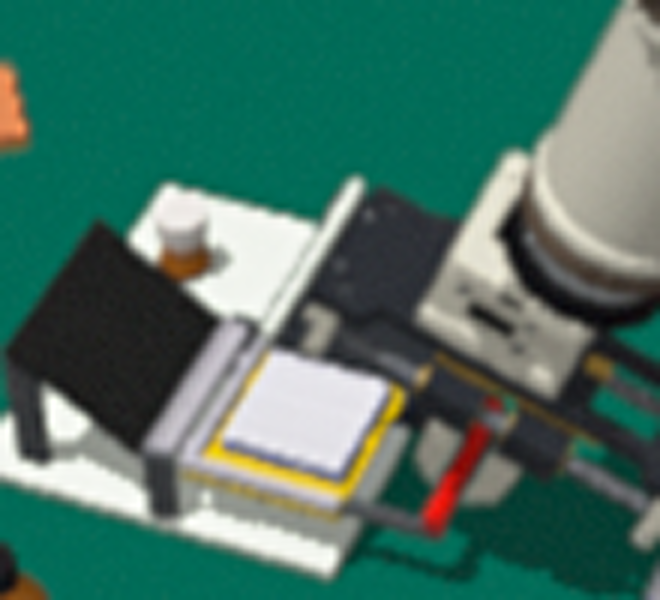

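Gap is 9.5 mm with forces under 1 N, so the bar is held and centred. Swinging the leaf now, with force monitoring.

```bash
cat >> h.py <<'E'
PH=np.radians(20)
def swing(ths,vel,lim=25):
    for t in ths:
        manip.servo_line(barpos(t,PH),vel=vel); f=RT.inv().apply(manip.current_force())
        if np.linalg.norm(f)>lim: print("STOP",t,f); return False
    print("th",t,"F",f.round(1),"gap",round(manip.current_finger_gap(),4),"t",manip.current_clock()); return True
E
python3 - <<'E'
from h import *
ok=swing([.12,.24],.06) and swing(np.arange(.36,1.45,.12),.09) and swing(np.arange(1.5,1.95,.08),.05)
manip.sleep(.4)
crop(viewer.get_image("scene"),220,90,130,110,5,"pics/s1.png")
E
```

```text
th 0.24 F [ 0.7  0.4 -1. ] gap 0.0091 t 18.975
th 1.44 F [3.5 1.6 4.1] gap 0.0092 t 22.225
th 1.9000000000000004 F [3.5 0.  0. ] gap 0.0096 t 24.325
```

View pics/s1.png

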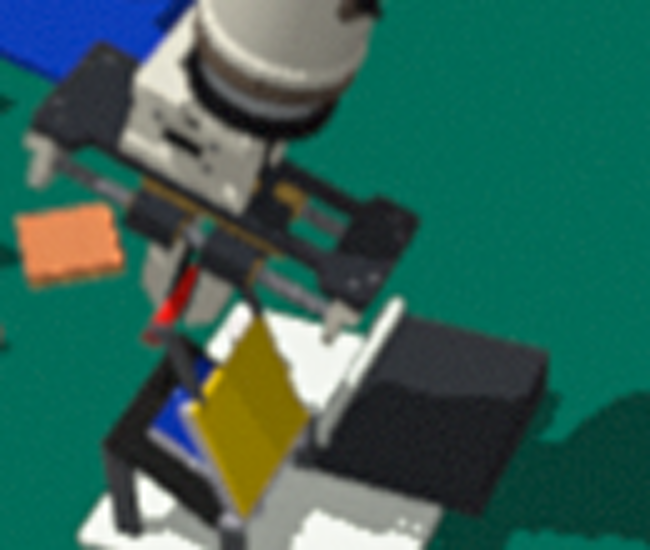

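The blue face shows on the rest at (180,410) in the crop, so the plate has tipped over. Bringing the leaf back down, then releasing.

```bash
python3 - <<'E'
from h import *
ok=swing(np.arange(1.8,1.4,-.1),.06) and swing(np.arange(1.3,.25,-.12),.09) and swing([.14,.07,.03,0.],.04)
if ok:
    effector.open_jaws()
    b=manip.current_tool_pos(); back=RT.apply([0,np.sin(PH),np.cos(PH)])
    manip.servo_line(b+.12*back,vel=.12)
    manip.servo_line(manip.current_tool_pos()+np.array([-.1,.2,.08]),vel=.25)
    manip.sleep(.5); print(manip.current_force(),manip.current_clock())
a=viewer.get_image("top"); b=viewer.get_image("scene")
crop(a,220,100,280,220,2,"pics/e_t.png"); crop(b,220,120,130,110,5,"pics/e_s.png")
np.set_printoptions(precision=3,suppress=True)
for c in blobs(b,(105,120,60),(130,255,255)):
    m=c.reshape(-1,2).mean(0)
    if 220<m[0]<350 and m[1]>130: print("blue",m,cv2.contourArea(c))
y=blobs(a,(22,120,100),(35,255,255))[0]; print("yellow",cast("top",cv2.boxPoints(cv2.minAreaRect(y)),.039).mean(0))
E
```

```text
th 1.3999999999999997 F [-0.6  0.2 -0.4] gap 0.0094 t 26.6083
th 0.34000000000000097 F [-1.5  1.9 -1.5] gap 0.0096 t 29.5
th 0.0 F [ 3.1 -2.5  1.2] gap 0.0094 t 31.2083
[ 0.19095902 -0.63443127 -0.14675331] 35.3083
blue [263.4   174.417] 346.0
yellow [ 0.575 -0.069  0.039]
```

View pics/e_s.png

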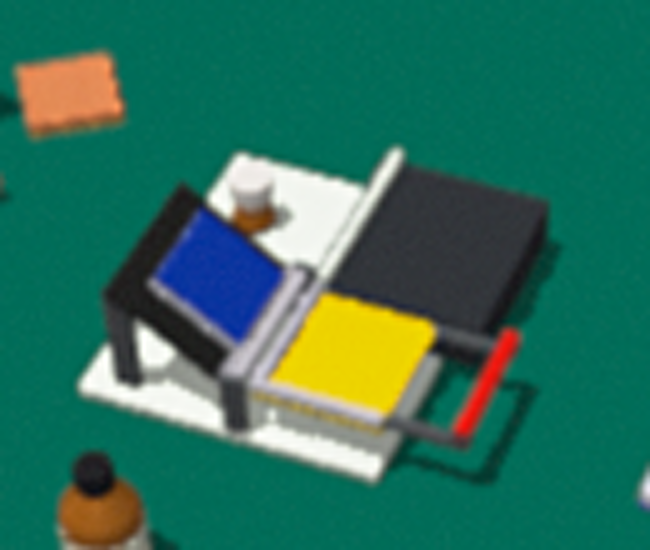

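View pics/e_t.png

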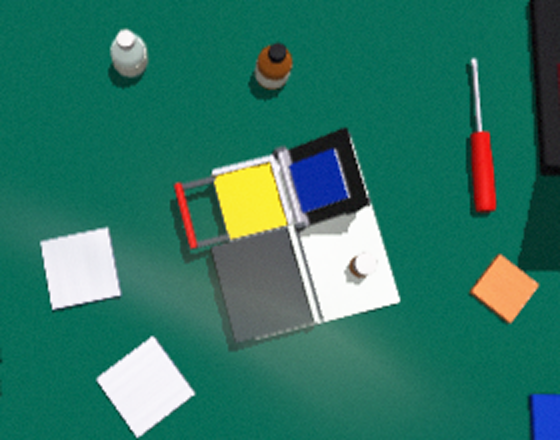

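The plate lies blue side up on the rest, with its lower edge on the ledge. The leaf is flat at the same measured position as at the start, and the bystanders in view haven't moved. Handing in.

```bash
python3 -c "
from bench import manip
print(manip.hand_in(),manip.current_clock())"
```

```text
the job is handed in; nothing more can be done
the job is handed in; nothing more can be done
```

The test plate is now blue face up on the black rest, the leaf is back down flat, and the job is handed in.

**What I did:** I gripped the 60 mm plate on the deck, squared it to the stand and slid it most of the way. I finished the move by pushing with the closed fingers until it lay wholly on the leaf, at turner (-1, 50) mm. I then gripped the red bar, swung the leaf to 1.9 rad so the plate tipped onto the rest, lowered the leaf to flat and let go.

**Last checks:**
- **Plate:** it lies on the rest with its blue face showing and its lower edge at the ledge.
- **Leaf:** its centre measured the same as at the start, (0.575, -0.069) m.
- **Bystanders:** the pot, spare plate, both flasks and the screwdriver look unmoved. The dish and water bottle were outside my final crops; the arm was not planned near them, but I did not check them by picture.
- **Force and time:** the highest force I read was about 8 N, during the drag, and my last clock reading before hand-in was 35.3 s.

**One check failed:** my automatic colour-mask measurement of the plate on the leaf merged it with the white parts of the stand. I replaced it with corner points read by eye from the crop.

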